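# Shut the specimen box and hold it before the camera

### The arm

A 6-joint arm with a two-finger parallel gripper is mounted at the origin on the work surface. World frame = base frame: x ahead of the robot, y to its left, z up, the work surface at z = 0. Lengths are in m, angles in rad, forces in N, time in s.
With the tool pointing down it reaches from about 0.35 to 0.85 m from the base axis. Payload 8.1 kg.
Tool frame: the origin (TCP) lies between the finger pads; the fingertips stand 14 mm ahead of it and the grasp point (between the pads) lies 5 mm behind it (robot.tip_reach is the z of the fingertips in the tool frame, in m); z points along the fingers, y is the line along which they close (so a half turn about z gives the same grasp; the last joint's range is limited). The gripper opens to 93 mm and grips with 3 to 60 N. Pads are 15 mm wide; open, the fingers measure 128 mm over their backs; the gripper's body (75 mm by 188 mm) begins 65 mm behind the grasp point.
Start: joints at [1.194, 0.13, 1.488, -0, 1.523, -0.085], TCP at [0.173, 0.575, 0.233] pointing down, gripper open.
Joint ranges: [-2.96, 2.96], [-0.89, 2.26], [0.02, 2.5], [-1.34, 4.48], [0, 2.73], [-2.66, 2.66]. Speed limits (rad/s): [2.39, 2.39, 2.79, 3.14, 3.14, 3.14].

### API

Orientations are given as a rotation vector (axis times angle).
In Python, from plant import robot gives the robot as it stands. The module is installed in compiled form; this text tells all that it offers.
- The arm moves only by the shell command python3 -m handwheel 'ROWS' [FORCE]. ROWS is JSON, a list of rows, each a list of 7 numbers: the closure, from -1 (fully open) to 1 (shut), then the shift along the tool's x, y, z each as a share of 100 cm, from -1 to 1, then the turn, a rotation vector about the tool's x, y, z each as a share of 180 degrees, from -1 to 1. In form: [[grip, tx, ty, tz, rx, ry, rz], ...]. A call has 1 to 20 rows; each row is the pose to reach, as a shift and turn from the pose commanded when the call began, along the tool's axes at that moment, turning the shorter way round; what a row does not reach only later rows make up. A row lasts 1/8 s, in which the tool goes at most 62.5 mm and 10.7 degrees, less where a joint would pass 70% of its speed; a pose out of reach is approached as far as the arm can. A call with a number of a shift or a turn outside -1 to 1 is refused whole. A call with a gripper value outside its range is refused whole. The fingers move at their own pace and stop on an object; FORCE is the grip in N (left out, the last holds). Time passes only in rows, so rows that repeat a pose let the fingers close. It gives the time, the measured TCP pose, the force, the opening and the grip force at its end, in the units of the state.
- robot.read_state(): the state, without advancing time (a new reading comes with each control period).
- robot.read_camera(name): name is "scene" or "top" or "wrist"; returns a dict with "frame" (384x512x3 uint8, red, green, blue), "fx", "fy", "cx", "cy" (pixels), "rvec" (rotation vector, rad) and "tvec" (3), from world to camera coordinates, as OpenCV has them; the wrist camera has in their place "T_tool_cam" (4x4, takes a point from camera to tool coordinates, whose origin is the TCP and whose axes are the flange's). Camera axes: x right, y down, z forward; pixel columns grow to the right and rows downward; lengths in m; the calibration is good to about 2 mm. A picture is of the moment at which its call begins: read the wrist's pose just before it. There is no depth.
- robot.close_job(): hands the job in; it is judged then, once.
Trained networks look in a picture, given as the dict that the camera call returned (one of the last four; its "shot" number tells which), for a name from the list of things; names that differ only in an ending like _2 or _b are one class to them, and where a whole thing is asked for, a point or a joint stands for the part that bears it (a point fixed in the world has none). Each returns a list of dicts, best first, with "conf" (0 to 1); they miss things now and then, are a little off and sometimes report something else, mostly with a low value. They report only what shows in the picture. A call takes as long as a camera call.
- robot.regions_of(picture, name): "mask" (384x512 bool, what is visible of it) and "rect" ([left, top, right, bottom] in pixels, round what is visible of it).
The state is a dict: "t": time; "q": joint angles; "dq": joint speeds; "joint_torque": joint torques, N m; "tool_pos": TCP position; "orientation": TCP orientation; "force": force on the tool from outside, world axes, zero at the start; "wrist_torque": the same for the moment, N m; "opening": finger opening in m; "gripper_force": force on a finger pad.
Only numpy, scipy, OpenCV 4.12 (cv2) and the standard library are available. Lean on these libraries where they do the work, as an engineer would, in place of code of your own. Each camera call takes 0.05 s, during which the arm holds its last target. There are 200 camera calls.

### The job

On the specimen carousel one place holds a square box whose flip cover stands ajar: first press that cover down until it snaps fully shut, then turn the carousel until the box stands squarely in front of the lens of the small camera on the stand. Finish while holding: keep the gripper's hold on the box or carousel so that it stays still there for the picture, with the cover still shut, and with the jars, dishes and tray standing on the table left where they are.

Things in the scene. Friction and masses are not known exactly. Their poses are not given: they have to be found in the camera images.
- stand: fixed grey stand: round foot 200 mm across under the carousel, and a flat arm carrying a small black camera. Origin on the table on the carousel's axis; its -x axis points from there to the camera (the front). Camera block 40 x 56 mm, top 84 mm above the table, 175 to 215 mm from the axis; its 32 mm lens barrel reaches in to 163 mm
- lens (a point): centre of the lens, 163 mm from the carousel's axis, 62 mm above the table; the lens looks at the axis
- carousel: plywood turntable, 270 mm across, top 28 mm above the table; turns endlessly either way about its upright axis, drag about 0.03 N m, stays where left. Origin on the axis, z up. Fixed on it, 85 mm out: the square box at its -x, round capped jars (44 to 52 mm wide, tops 82 to 90 mm above the table) at +y, +x, -y. Box faces the lens when carousel and stand axes are parallel
- box_top (a point): point over the box's middle, 85 mm from the axis, 92 mm above the table (top face of the shut cover); turns with the carousel, not with the cover. The white open box below is a fixed part of the carousel: 56 mm long radially, 50 mm wide across, rim 86 mm above the table, walls 3 mm; it can be gripped across its 50 mm width
- cover_edge (a point): middle of the cover's free edge, top face, 56 mm from the hinge. The cover is a white plate 56 mm long, 44 mm wide, 5 mm thick with a small tongue at the edge that drops behind the latch post outside the box; its hinge lies along the box's inner rim (nearer the carousel's axis), so its outer edge stands up
- cover (a joint): cover angle in rad: 0 shut flat on the box, about 0.65 to 0.8 at the start. A light spring pushes it open; below about 0.22 the latch resists, and once pressed past about 0.12 it snaps to 0 and holds it there; pressing down over the middle of the box takes about 8 N at most. At 0 it meets a firm stop
- short_jar: loose capped glass jar, 60 mm across, 75 mm high, standing close to the stand; origin at the centre of its underside, not to be disturbed
- dishes: loose stack of two clear round dishes, 72 mm across, 28 mm high, close to the stand; origin at the centre of its underside, not to be disturbed
- tall_jar: loose capped glass jar, 74 mm across, 140 mm high, to the robot's left; origin at the centre of its underside, not to be disturbed
- seed_jar: loose capped glass jar, 72 mm across, 120 mm high, to the robot's left; origin at the centre of its underside, not to be disturbed
- sample_tray: loose clear open tray, 130 x 100 x 40 mm, four compartments, to the robot's right; origin at the centre of its underside, not to be disturbed

How it is judged:
By the outcome, as a careful person would: the job done as asked, in the order asked, and still so for the second after the job is handed in, while the arm keeps its last pose, push and grip.
It also fails if it takes over 56 s, if anything falls off the work surface, if the arm or the gripper's body presses on something with over 40 N, if the wrist force passes 120 N, or if a joint passes its speed limit or range.

## Working session

There is one attempt and no reset: what is moved stays moved. The work goes in short steps, Python scripts to look and compute and a shell command to move; the robot and the scene stay as the last step left them, time stands still between calls to the robot, and variables do not carry over. Pictures are saved under pics/ and viewed, at most 10 in all, crops included, and the job is handed in when it is done.

```bash
mkdir -p pics; cat > h.py <<'E'
import numpy as np,cv2
from scipy.spatial.transform import Rotation as R
from plant import robot
def cam(name):
    s=robot.read_state(); p=robot.read_camera(name)
    K=np.array([[p['fx'],0,p['cx']],[0,p['fy'],p['cy']],[0,0,1.]])
    if name=='wrist':
        T=np.eye(4);T[:3,:3]=R.from_rotvec(s['orientation']).as_matrix();T[:3,3]=s['tool_pos']
        W=np.linalg.inv(T@np.array(p['T_tool_cam']))
    else:
        W=np.eye(4);W[:3,:3]=R.from_rotvec(np.ravel(p['rvec'])).as_matrix();W[:3,3]=np.ravel(p['tvec'])
    return p,K,W
def proj(K,W,X):
    c=(W[:3,:3]@np.atleast_2d(X).T).T+W[:3,3]; u=(K@c.T).T; return u[:,:2]/u[:,2:]
def back(K,W,uv,z):
    d=W[:3,:3].T@np.linalg.inv(K)@np.array([uv[0],uv[1],1.]); o=-W[:3,:3].T@W[:3,3]
    return o+d*(z-o[2])/d[2]
def save(p,n): cv2.imwrite('pics/'+n,cv2.cvtColor(p['frame'],cv2.COLOR_RGB2BGR))
E
python3 - <<'E'
from h import *
s=robot.read_state();print(s['t'],s['tool_pos'],s['orientation'],s['opening'])
for c in ('top','scene'):
    p,K,W=cam(c);save(p,c+'0.png');print(c,-W[:3,:3].T@W[:3,3])
    for n in ('stand','carousel','box_top','cover','short_jar','dishes','tall_jar','seed_jar','sample_tray'):
        for r in robot.regions_of(p,n)[:2]:
            m=np.argwhere(r['mask']);ce=m.mean(0)[::-1]
            print(n,round(r['conf'],2),np.round(r['rect']),np.round(ce),np.round(back(K,W,ce,0.03),3))
E
```

```text
0.0 [0.17236896 0.57412701 0.23158231] [-4.56629593e-01 -3.10779850e+00  2.89921266e-03] 0.09280002688690812
top [ 0.3786053  -0.02766878  1.34913926]
stand 0.64 [198. 159. 282. 252.] [239. 197.] [0.53  0.031 0.03 ]
stand 0.27 [ 96. 224. 133. 247.] [113. 235.] [0.396 0.453 0.03 ]
carousel 0.94 [201. 158. 277. 232.] [237. 194.] [0.54 0.04 0.03]
carousel 0.48 [ 99. 175. 137. 203.] [117. 189.] [0.551 0.45  0.03 ]
box_top 0.58 [200. 155. 280. 234.] [237. 194.] [0.54  0.039 0.03 ]
cover 0.7 [214. 203. 233. 219.] [222. 212.] [0.48  0.088 0.03 ]
short_jar 0.77 [163. 163. 184. 183.] [173. 170.] [0.621 0.261 0.03 ]
dishes 0.8 [222. 126. 241. 149.] [230. 136.] [0.744 0.07  0.03 ]
tall_jar 0.65 [102. 178. 136. 203.] [117. 190.] [0.549 0.45  0.03 ]
seed_jar 0.84 [ 98. 226. 134. 248.] [114. 235.] [0.397 0.452 0.03 ]
sample_tray 0.73 [368. 177. 419. 228.] [392. 201.] [ 0.523 -0.486  0.03 ]
scene [ 1.0805361  -0.79554495  1.12271436]
stand 0.77 [188. 146. 297. 218.] [251. 185.] [0.525 0.024 0.03 ]
carousel 0.76 [222. 144. 298. 218.] [257. 184.] [0.541 0.037 0.03 ]
box_top 0.87 [220. 145. 296. 217.] [257. 184.] [0.541 0.037 0.03 ]
cover 0.65 [240. 142. 258. 164.] [247. 152.] [0.427 0.15  0.03 ]
dishes 0.58 [306. 197. 327. 215.] [316. 206.] [0.753 0.06  0.03 ]
tall_jar 0.94 [300.  94. 324. 132.] [313. 111.] [0.517 0.484 0.03 ]
seed_jar 0.92 [273.  85. 291. 115.] [280. 100.] [0.371 0.479 0.03 ]
sample_tray 0.74 [121. 279. 176. 328.] [148. 303.] [ 0.528 -0.491  0.03 ]
```

```bash
python3 -c "
import cv2
a=cv2.imread('pics/top0.png')[110:270,150:320];b=cv2.imread('pics/scene0.png')[120:240,170:340]
a=cv2.resize(a,(595,560),interpolation=2);cv2.imwrite('pics/a.png',a)
cv2.imwrite('pics/b.png',cv2.resize(b,(680,480),interpolation=2))"
```

```text
(no output)
```

View pics/a.png

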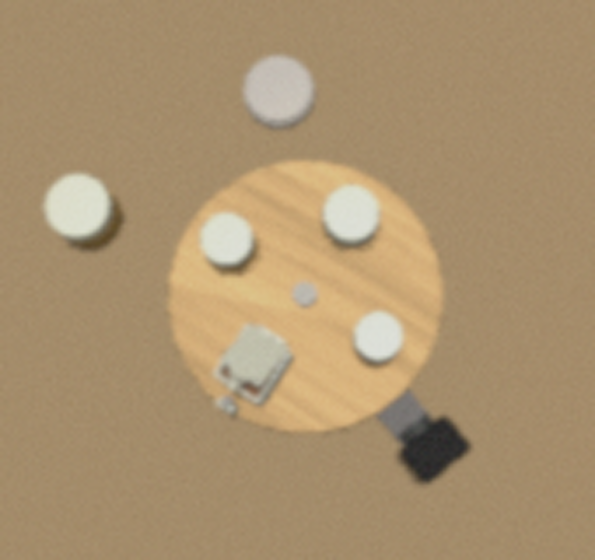

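View pics/b.png

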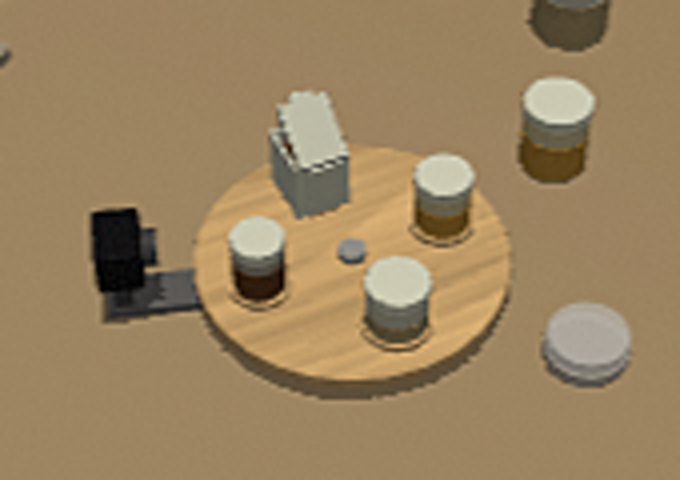

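The top crop shows the hub at (305,293), the ajar box at about (254,362) with its latch post at (226,405), three fixed jars, and the black camera at (433,449). The scene crop shows the cover standing open on its outer side.

```bash
cat >> h.py <<'E'
from scipy.optimize import least_squares
def plan(ax,th,z,yaw_off=0,rad=.085):
    """shift/turn row numbers from current measured pose to: tool down over point rad at azimuth th, tool y tangential"""
    s=robot.read_state();R0=R.from_rotvec(s['orientation']);best=None
    for sg in (1,-1):
        y=sg*np.array([-np.sin(th),np.cos(th),0]);zt=np.array([0,0,-1.]);x=np.cross(y,zt)
        Rt=R.from_matrix(np.c_[x,y,zt]);d=R0.inv()*Rt
        P=np.array([ax[0]+rad*np.cos(th),ax[1]+rad*np.sin(th),z])
        print(np.round(R0.inv().apply(P-s['tool_pos']),4),np.round(d.as_rotvec()/np.pi,4),'P',np.round(P,4))
E
python3 - <<'E'
from h import *
p,K,W=cam('top')
px=lambda u,v:np.array([150+(u+.5)/3.5-.5,110+(v+.5)/3.5-.5])
for n,q,z in (('hub',(305,293),.032),('post',(226,405),.085),('cam',(433,449),.084),('j1',(227,239),.086),('j2',(352,213),.086),('j3',(378,336),.086)):
    print(n,np.round(back(K,W,px(*q),z),4))
J=[px(227,239),px(352,213),px(378,336)]
def f(v):
    r=[]
    for k,a in ((0,-np.pi/2),(1,np.pi),(2,np.pi/2)):   # offsets from box azimuth going clockwise in world
        X=[v[0]+.085*np.cos(v[2]+a),v[1]+.085*np.sin(v[2]+a),.086]
        r+=list(proj(K,W,X)[0]-J[k])
    return r
s=least_squares(f,[.54,.04,2.3]);print(s.x,s.fun)
c=back(K,W,px(433,449),.084)[:2]-s.x[:2];print('stand front az',np.arctan2(c[1],c[0]),np.hypot(*c))
b=back(K,W,px(226,405),.085)[:2]-s.x[:2];print('post az',np.arctan2(b[1],b[0]),np.hypot(*b))
plan(s.x[:2],s.x[2],.25)
E
```

```text
hub [0.5426 0.0404 0.032 ]
post [0.4308 0.1085 0.085 ]
cam [ 0.3932 -0.0829  0.084 ]
j1 [0.586 0.112 0.086]
j2 [ 0.6123 -0.0051  0.086 ]
j3 [ 0.4965 -0.031   0.086 ]
[0.540987   0.0403963  2.57981238] [-0.10207134 -0.08405711 -0.05485385 -0.17286299  0.15487169  0.24867148]
stand front az -2.4462416918979737 0.1924611977210259
post az 2.587755169397372 0.1295509793905517
[-0.4246 -0.383  -0.0174] [ 0.     0.    -0.914] P [0.4691 0.0857 0.25  ]
[-0.4246 -0.383  -0.0174] [ 0.    -0.     0.086] P [0.4691 0.0857 0.25  ]
```

```bash
python3 -m handwheel '[[1,-0.4246,-0.383,-0.0174,0,0,0.086],[1,-0.4246,-0.383,-0.0174,0,0,0.086],[1,-0.4246,-0.383,-0.0174,0,0,0.086],[1,-0.4246,-0.383,-0.0174,0,0,0.086],[1,-0.4246,-0.383,-0.0174,0,0,0.086],[1,-0.4246,-0.383,-0.0174,0,0,0.086],[1,-0.4246,-0.383,-0.0174,0,0,0.086],[1,-0.4246,-0.383,-0.0174,0,0,0.086],[1,-0.4246,-0.383,-0.0174,0,0,0.086],[1,-0.4246,-0.383,-0.0174,0,0,0.086],[1,-0.4246,-0.383,-0.0174,0,0,0.086],[1,-0.4246,-0.383,-0.0174,0,0,0.086]]' 20; python3 - <<'E'
from h import *
p,K,W=cam('wrist');f=p['frame'].copy()
ax=np.array([.541,.0404]);th=2.5798
e=np.array([np.cos(th),np.sin(th)]);t=np.array([-e[1],e[0]])
X=[[*(ax+e*r+t*w),.086] for r,w in ((.057,.025),(.113,.025),(.113,-.025),(.057,-.025))]
cv2.polylines(f,[np.int32(proj(K,W,X))],True,(255,0,0),1)
cv2.imwrite('pics/w1.png',f[...,::-1])
print(robot.read_state()['q'],robot.tip_reach); plan(ax,th,.14)
E
```

```text
t: 2.55
tool_pos: [0.4685, 0.087, 0.25]
orientation: [-0.869, -3.019, -0.001]
force: [-0.2, -0.0, 0.5]
opening: -0.0001
gripper_force: 0.0
[ 7.58437630e-02 -2.16300094e-01  1.79349263e+00  3.54487685e-04
  1.56454962e+00 -9.34979688e-01] 0.014
[-0.0013 -0.0009  0.11  ] [ 2.000e-04  1.000e-04 -9.994e-01] P [0.4691 0.0857 0.14  ]
[-0.0013 -0.0009  0.11  ] [ 0.0001 -0.0001  0.0006] P [0.4691 0.0857 0.14  ]
```

View pics/w1.png

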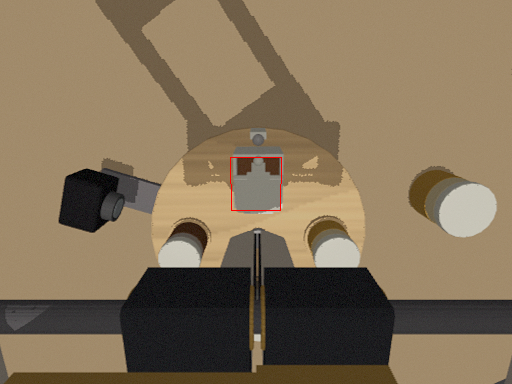

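The wrist view shows the box at (233–283, 147–210), matching my outline to about 1.5 px. The fingers are closed at (257,235). Next I press down.

```bash
python3 -m handwheel '[[1,-0.001,-0.001,0.05,0,0,0],[1,-0.001,-0.001,0.1,0,0,0],[1,-0.001,-0.001,0.11,0,0,0],[1,-0.001,-0.001,0.12,0,0,0],[1,-0.001,-0.001,0.128,0,0,0],[1,-0.001,-0.001,0.134,0,0,0],[1,-0.001,-0.001,0.138,0,0,0],[1,-0.001,-0.001,0.141,0,0,0],[1,-0.001,-0.001,0.143,0,0,0],[1,-0.001,-0.001,0.143,0,0,0]]'
```

```text
t: 3.85
tool_pos: [0.4692, 0.0842, 0.1068]
orientation: [-0.871, -3.018, 0.0]
force: [-0.5, 0.1, 0.3]
opening: 0.0002
gripper_force: 0.0
```

```bash
python3 -m handwheel '[[1,0,0,0.001,0,0,0],[1,0,0,0.002,0,0,0],[1,0,0,0.003,0,0,0],[1,0,0,0.003,0,0,0]]'
```

```text
t: 4.35
tool_pos: [0.47, 0.0849, 0.1056]
orientation: [0.871, 3.017, 0.002]
force: [-5.2, 1.5, 11.7]
opening: 0.0001
gripper_force: 5.9
```

```bash
python3 -m handwheel '[[1,0,0,-0.02,0,0,0],[1,0,0,-0.06,0,0,0],[-1,0,0,-0.1,0,0,0],[-1,0,0,-0.12,0,0,0],[-1,0,0,-0.12,0,0,0],[-1,0,0,-0.12,0,0,0]]' 20; python3 - <<'E'
from h import *
p,K,W=cam('wrist');save(p,'w2.png')
ax=np.array([.541,.0404]);th=2.5798
for r in robot.regions_of(p,'cover')[:2]: print(r['conf'],r['rect'])
print(robot.read_state()['opening']);plan(ax,th,.08)
t,K,W=cam('top')
for n in('carousel','cover'):
  for r in robot.regions_of(t,n)[:1]:print(n,r['conf'],r['rect'])
E
```

```text
t: 5.1
tool_pos: [0.4688, 0.0842, 0.2227]
orientation: [-0.871, -3.017, 0.001]
force: [-0.2, 0.5, -0.7]
opening: 0.0355
gripper_force: 0.0
0.84 [234.5, 148.9, 289.6, 219.3]
0.043596811676780915
[-0.      0.0017  0.1423] [-1.100e-03  8.000e-04  9.999e-01] P [0.4691 0.0857 0.08  ]
[-0.      0.0017  0.1423] [-0.0005 -0.0007 -0.0001] P [0.4691 0.0857 0.08  ]
carousel 0.96 [209.2, 157.8, 277.4, 230.3]
```

View pics/w2.png

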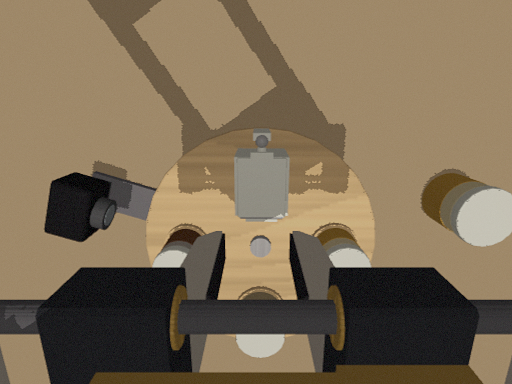

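The cover now lies flat on the box (235–288, 150–219), with the tongue behind the latch post. Next I finish opening and descend, then grip across the width.

```bash
python3 -m handwheel '[[-1,0,0.003,0.02,0,0,0],[-1,0,0.003,0.04,0,0,0],[-1,0,0.003,0.06,0,0,0],[-1,0,0.003,0.07,0,0,0],[-1,0,0.003,0.1,0,0,0],[-1,0,0.003,0.13,0,0,0],[-1,0,0.003,0.147,0,0,0],[-1,0,0.003,0.147,0,0,0]]'
python3 -m handwheel '[[0.3,0,0,0,0,0,0],[0.3,0,0,0,0,0,0],[0.3,0,0,0,0,0,0],[0.3,0,0,0,0,0,0],[0.3,0,0,0,0,0,0],[0.3,0,0,0,0,0,0],[0.3,0,0,0,0,0,0]]' 15
python3 - <<'E'
from h import *
s=robot.read_state();print(s['q'],s['opening'],s['force'],s['wrist_torque'])
c=np.array([.541,.0404]);R0=R.from_rotvec(s['orientation']);P=s['tool_pos'];v=P[:2]-c
print('az',np.arctan2(v[1],v[0]),np.hypot(*v))
y=R0.apply([0,1,0]);print('y-based az',np.arctan2(y[0],-y[1])%(2*np.pi), np.arctan2(-y[0],y[1])%(2*np.pi))
D=-2.4462+2*np.pi-2.5798;print(D)
for k in range(1,15):
    a=D*k/14;Q=R.from_euler('z',a);n=np.r_[c,P[2]]+Q.apply(np.r_[v,0])
    print(k,np.round(R0.inv().apply(n-P),3),np.round((R0.inv()*Q*R0).as_rotvec()/np.pi,3))
E
```

```text
t: 6.35
tool_pos: [0.47, 0.0868, 0.076]
orientation: [-0.871, -3.016, 0.001]
force: [-0.4, -0.1, -0.0]
opening: 0.0929
gripper_force: 0.0
t: 7.22
tool_pos: [0.4711, 0.087, 0.0772]
orientation: [0.871, 3.018, 0.0]
force: [-0.1, 1.1, 2.8]
opening: 0.0502
gripper_force: 15.0
[ 7.53431520e-02 -6.35399236e-02  1.98058545e+00  1.29250686e-04
  1.22424286e+00 -9.33555604e-01] 0.0501995446950585 [-0.10718196  1.07833272  2.82662823] [0.16298963 0.11309282 0.05500845]
az 2.553947172604024 0.08396909825161045
y-based az 2.5796512244307634 5.721243878020556
1.257185307179586
1 [-0.    -0.008 -0.   ] [-0.     0.    -0.029]
2 [-0.001 -0.015 -0.   ] [-0.     0.    -0.057]
3 [-0.002 -0.022 -0.   ] [-0.     0.    -0.086]
4 [-0.005 -0.03  -0.   ] [-0.     0.    -0.114]
5 [-0.007 -0.037 -0.   ] [-0.     0.    -0.143]
6 [-0.011 -0.043 -0.   ] [-0.     0.    -0.172]
7 [-0.015 -0.05  -0.   ] [-0.   0.  -0.2]
8 [-0.019 -0.056 -0.   ] [-0.     0.    -0.229]
9 [-0.024 -0.061 -0.   ] [-0.     0.    -0.257]
10 [-0.03  -0.066 -0.   ] [-0.     0.    -0.286]
11 [-0.036 -0.071 -0.   ] [-0.     0.    -0.314]
12 [-0.042 -0.075 -0.   ] [-0.     0.    -0.343]
13 [-0.049 -0.079 -0.   ] [-0.     0.    -0.372]
14 [-0.056 -0.081 -0.   ] [-0.   0.  -0.4]
```

```bash
python3 -m handwheel '[[0.3,0,-0.008,0,0,0,-0.029],[0.3,-0.001,-0.015,0,0,0,-0.057],[0.3,-0.002,-0.022,0,0,0,-0.086],[0.3,-0.005,-0.03,0,0,0,-0.114],[0.3,-0.007,-0.037,0,0,0,-0.143],[0.3,-0.011,-0.043,0,0,0,-0.172],[0.3,-0.015,-0.05,0,0,0,-0.2],[0.3,-0.015,-0.05,0,0,0,-0.2]]' 30
python3 - <<'E'
from h import *
s=robot.read_state();print(s['q'],s['opening'],s['force'],s['wrist_torque'])
c=np.array([.541,.0404]);R0=R.from_rotvec(s['orientation']);v=s['tool_pos'][:2]-c
y=R0.apply([0,1,0]);th=np.arctan2(y[0],-y[1])%(2*np.pi);print(th,np.arctan2(v[1],v[0])%(2*np.pi),np.hypot(*v))
P=s['tool_pos']; D=3.837-th;print(D)
# refine stand azimuth from the views now
p,K,W=cam('top')
f=cv2.resize(p['frame'][180:270,210:300],(630,630),interpolation=2)[:600];cv2.imwrite('pics/t3.png',f[...,::-1])
for k in range(1,8):
    a=D*k/7;Q=R.from_euler('z',a);n=np.r_[c,P[2]]+Q.apply(np.r_[v,0])
    print(k,np.round(R0.inv().apply(n-P),3),np.round((R0.inv()*Q*R0).as_rotvec()/np.pi,3))
E
```

```text
t: 8.22
tool_pos: [0.4585, 0.037, 0.0772]
orientation: [-0.106, 3.136, 0.002]
force: [8.5, 5.6, -5.7]
opening: 0.0499
gripper_force: 30.0
[-3.22418021e-02 -1.21662675e-01  2.03479532e+00  1.58343361e-03
  1.22509534e+00 -1.67134306e+00] 0.0499132332283537 [ 8.54191516  5.62375088 -5.66489964] [ 0.58633775 -1.35705207  0.4543446 ]
3.209365537049549 3.182990299320605 0.08260288484511145
0.6276344629504513
1 [-0.    -0.007 -0.   ] [-0.     0.    -0.029]
2 [-0.001 -0.015 -0.   ] [-0.     0.    -0.057]
3 [-0.002 -0.022 -0.   ] [-0.     0.    -0.086]
4 [-0.004 -0.029 -0.   ] [-0.     0.    -0.114]
5 [-0.007 -0.036 -0.   ] [-0.     0.    -0.143]
6 [-0.011 -0.043 -0.   ] [-0.001  0.    -0.171]
7 [-0.014 -0.049 -0.   ] [-0.001  0.    -0.2  ]
```

```bash
python3 -m handwheel '[[0.3,0,-0.007,0,0,0,-0.029],[0.3,-0.001,-0.015,0,0,0,-0.057],[0.3,-0.002,-0.022,0,0,0,-0.086],[0.3,-0.004,-0.029,0,0,0,-0.114],[0.3,-0.007,-0.036,0,0,0,-0.143],[0.3,-0.011,-0.043,0,0,0,-0.171],[0.3,-0.014,-0.049,0,0,0,-0.2],[0.3,-0.014,-0.049,0,0,0,-0.2],[0.3,-0.014,-0.049,0,0,0,-0.2]]'
python3 - <<'E'
from h import *
s=robot.read_state();print(s['q'],s['opening'],s['force'],s['wrist_torque'])
c=np.array([.541,.0404]);R0=R.from_rotvec(s['orientation']);v=s['tool_pos'][:2]-c
y=R0.apply([0,1,0]);th=np.arctan2(y[0],-y[1])%(2*np.pi);print(th,np.arctan2(v[1],v[0])%(2*np.pi),np.hypot(*v))
p,K,W=cam('wrist');save(p,'w4.png')
p,K,W=cam('top')
f=cv2.resize(p['frame'][145:255,205:295],None,fx=5.4,fy=5.4,interpolation=2);cv2.imwrite('pics/t4.png',f[...,::-1])
E
```

```text
t: 9.4
tool_pos: [0.4769, -0.0098, 0.0773]
orientation: [-1.067, 2.948, 0.001]
force: [16.3, 9.6, -10.5]
opening: 0.0499
gripper_force: 30.0
[-0.1309391  -0.07523112  1.99160929  0.00408455  1.21966943 -2.39751884] 0.04989697911181523 [ 16.27360811   9.60819296 -10.49182373] [ 1.76930804 -2.45662139 -0.11677158]
3.835976946497504 3.8055405610253006 0.08139150891355244
```

View pics/w4.png

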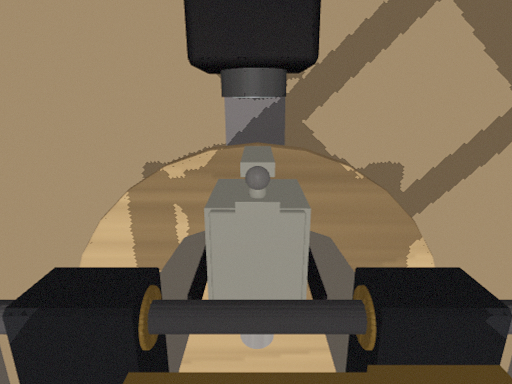

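View pics/t4.png

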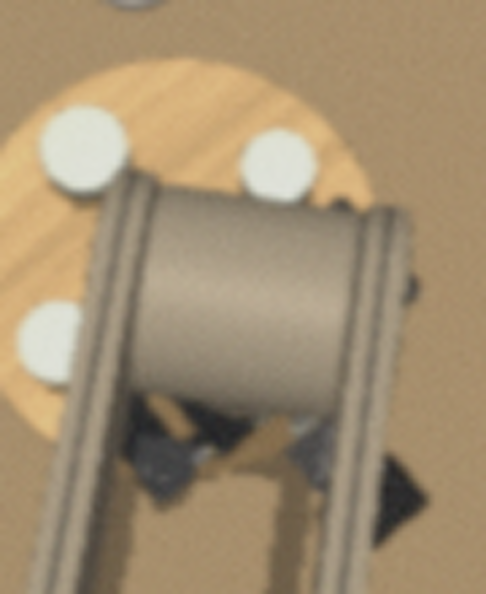

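```bash
cat > e.py <<'E'
from h import *
def edges(f):
    g=cv2.cvtColor(f,cv2.COLOR_RGB2GRAY).astype(float)
    for n,r,a,b in (('block',(20,55),(175,205),(300,335)),('barrel',(78,92),(212,232),(275,296)),('arm',(102,135),(216,234),(274,294)),('post',(150,160),(232,250),(264,284)),('box',(215,235),(197,215),(300,318))):
        d=np.abs(np.diff(g[r[0]:r[1]].mean(0)));o=[]
        for lo,hi in(a,b):
            w=d[lo:hi]**2;o.append((w*np.arange(lo,hi)).sum()/w.sum()+.5)
        print(n,np.round(o,1),round(sum(o)/2,2))
E
python3 - <<'E'
from e import *
p,K,W=cam('wrist');print(K,W[:3,:3].round(3),(-W[:3,:3].T@W[:3,3]).round(3));edges(p['frame'])
s=robot.read_state();c=np.array([.541,.0404]);th=3.836
T=np.array(p['T_tool_cam']);print(T.round(4))
# candidate: projected points with carousel angle at th along the pointing line, box centre = TCP
R0=R.from_rotvec(s['orientation']);print('tool force',R0.inv().apply(s['force']).round(1))
E
```

```text
[[322.62841301   0.         256.87862694]
 [  0.         322.62841301 195.33553763]
 [  0.           0.           1.        ]] [[-0.64   0.768 -0.001]
 [ 0.736  0.614  0.285]
 [ 0.219  0.182 -0.959]] [ 0.415 -0.059  0.229]
block [185.8 318.7] 252.27
barrel [220.9 285.9] 253.38
arm [224.7 284.5] 254.59
post [242.3 272.5] 257.41
box [205.8 308.7] 257.24
[[ 7.000e-04 -9.604e-01 -2.787e-01  7.800e-02]
 [ 1.000e+00  5.000e-04  8.000e-04  1.400e-03]
 [-7.000e-04 -2.787e-01  9.604e-01 -1.523e-01]
 [ 0.000e+00  0.000e+00  0.000e+00  1.000e+00]]
tool force [-17.7  -2.1  11.5]
```

Box, latch post and hub line up at x≈257.3, but the lens barrel (253.4) and camera block (252.3) lie slightly left. That leaves about 0.011 rad to turn, and I'll ease the grip strain at the same time.

```bash
python3 -m handwheel '[[0.3,-0.001,-0.0005,0.001,0,0,-0.002],[0.3,-0.002,-0.001,0.0015,0,0,-0.0036],[0.3,-0.002,-0.001,0.0015,0,0,-0.0036],[0.3,-0.002,-0.001,0.0015,0,0,-0.0036]]'
python3 - <<'E'
from e import *
p,K,W=cam('wrist');edges(p['frame']);save(p,'w5.png')
s=robot.read_state();R0=R.from_rotvec(s['orientation']);print(R0.inv().apply(s['force']).round(1),s['wrist_torque'],s['q'][5])
t,K,W=cam('top')
for n in('short_jar','dishes','tall_jar','seed_jar','sample_tray'):
  for r in robot.regions_of(t,n)[:1]:print(n,round(r['conf'],2),np.round(r['rect']))
E
```

```text
t: 10.05
tool_pos: [0.4778, -0.0106, 0.0772]
orientation: [-1.086, 2.945, -0.001]
force: [-1.4, 3.1, 10.5]
opening: 0.0502
gripper_force: 30.0
block [192.  324.5] 258.22
barrel [225.4 290.5] 257.97
arm [227.8 287.3] 257.55
post [241.9 271.9] 256.93
box [205.3 308.3] 256.75
[ -0.9   3.3 -11.7] [0.72351498 0.3216631  0.23921972] -2.4075360871298543
short_jar 0.83 [163. 166. 184. 184.]
dishes 0.73 [220. 126. 241. 148.]
tall_jar 0.89 [103. 177. 136. 204.]
seed_jar 0.61 [ 96. 221. 132. 247.]
sample_tray 0.84 [369. 176. 413. 228.]
```

View pics/w5.png

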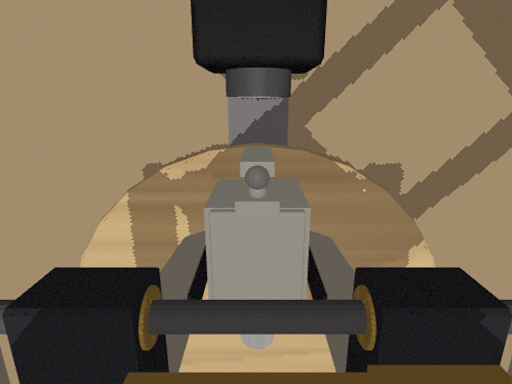

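The lens is now centred on the box to within about 0.5 mm (258.0 against 256.8 px). The cover is flat and latched, the grip is holding, and the loose things have not moved.

```bash
python3 -c "
from plant import robot
print(robot.close_job())"
```

```text
the job is handed in; nothing more can be done
None
```

The job is handed in: the cover was pressed shut first, then the box was turned to face the lens (about 0.2° off by the wrist camera) and is held there at 30 N, and the top camera shows the jars, dishes and tray unmoved.

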